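Open both doors of the spice cupboard

ROBOT

A 6-joint arm with a two-finger parallel gripper is mounted at the origin on the work surface. World frame = base frame: x ahead of the robot, y to its left, z up, the work surface at z = 0. Lengths are in m, angles in rad, forces in N, time in s.
With the tool pointing down it reaches from about 0.4 to 0.825 m from the base axis. Payload 7 kg.
Tool frame: the origin (TCP) lies at the very end of the fingers, on their centre line; the grasp point (between the pads) lies 19 mm behind it (tcp_to_grasp is the distance from the TCP to the grasp point, in m); x points along the fingers, z is the direction in which the jaws open and shut, and the axes are right-handed (so a half turn about x gives the same grasp; the last joint's range is limited). The gripper opens to 88 mm and grips with 3 to 60 N. Pads are 19 mm wide; open, the fingers measure 130 mm over their backs; the gripper's body (78 mm by 193 mm) begins 47 mm behind the grasp point.
Start: joints at [1.625, 0.359, 0.012, 0, -1.224, -0.288], TCP at [0.156, 0.657, 0.227] pointing down, gripper open.
Joint ranges: [-3.07, 3.07], [-1.43, 2.12], [-1.02, 1.25], [-3.03, 1.67], [-3.05, -0], [-3.03, 3.03]. Speed limits (rad/s): [2.39, 2.39, 3.01, 3.14, 3.14, 3.14].

INTERFACE

Orientations are given as [roll, pitch, yaw] about the fixed x, y, z axes, in that order (R = Rz(yaw) Ry(pitch) Rx(roll)).
In Python, from station import get_state, grab_frame, job_done, tcp_to_grasp gives the robot as it stands. The module is installed in compiled form; this text tells all that it offers.
- The arm moves only by the shell command python3 -m crank 'ROWS' [FORCE]. ROWS is JSON, a list of rows, each a list of 7 numbers: the shift along the tool's x, y, z in m, then the turn, a rotation vector about the tool's x, y, z in rad, then the opening, from 0 (shut) to 1 (fully open). In form: [[x, y, z, wx, wy, wz, fingers], ...]. A call has 1 to 10 rows; each row is the pose to reach, as a shift and turn from the pose commanded when the call began, along the tool's axes at that moment; what a row does not reach only later rows make up. A row lasts 1/8 s, in which the tool goes at most 62.5 mm and 10.7 degrees, less where a joint would pass 70% of its speed; a pose out of reach is approached as far as the arm can. A call with a gripper value outside its range is refused whole. The fingers move at their own pace and stop on an object; FORCE is the grip in N (left out, the last holds). Time passes only in rows, so rows that repeat a pose let the fingers close. It gives the time, the measured TCP pose, the force and the opening at its end, in the units of the state.
- get_state(): the state, without advancing time (a new reading comes with each control period).
- grab_frame(name): name is "side" or "top" or "wrist"; returns a dict with "pixels" (384x512x3 uint8, red, green, blue), "vfov" (degrees; the focal length in pixels is half the picture's height over the tangent of half this angle, whatever the lens; pixels are square), "cx", "cy" (the principal point, pixels), "k1" (the pictures are not rectified: a ray, as slopes to the right and down, at radius r is drawn at 1 + k1 r^2 times it, then the intrinsics apply), "extrinsics" (4x4, takes a point from world to camera coordinates). Camera axes: x right, y up, looking along -z (the intrinsics and any distortion apply to the point x, -y, -z); pixel columns grow to the right and rows downward; lengths in m; the calibration is good to about 2 mm. A picture is of the moment at which its call begins. There is no depth.
- job_done(): hands the job in, once; it reports no verdict.
The state is a dict: "t": time; "q": joint angles; "qd": joint speeds; "joint_efforts": joint torques, N m; "eef_pos": TCP position; "ee_rot": TCP orientation; "force": force on the tool from outside, world axes, zero at the start; "moment": the same for the moment, N m; "width": finger opening in m.
Only numpy, scipy, OpenCV 4.12 (cv2) and the standard library are available. Lean on these libraries where they do the work, as an engineer would, in place of code of your own. Each camera call takes 0.05 s, during which the arm holds its last target.

TASK

Open up the spice cupboard for the morning's cooking. First open wide the latched door, the one whose wooden strip covers the joint, and then the covered door, which must not be forced while the strip still holds it; leave both doors standing wide open, about square to the cupboard's front, and let go.

Things in the scene. Friction and masses are not known exactly. Their poses are not given: they have to be found in the camera images.
- cupboard: Brown wooden cupboard fixed on the counter, 300 mm wide, 200 deep, 250 high. Origin: centre of its underside; front faces the robot at yaw 0 (its -x side). Two glazed doors over the front, each 149 wide, 16 thick, from 60 to 245 mm above the counter. A wooden strip 26 wide, 10 thick on the right door's free edge laps 13 mm over the left door; a brass catch sits on top above the right door.
- latched_leaf_handle (a point): Handle of the latched door (right, seen from the robot; the one with the strip): upright steel bar, 12 mm thick, centre 37 off the door face, 102 long. Point on the bar's axis, 26 below its top, 215 above the counter; stays to the door start 28 below it. Axes turn with the door: x into its face, y to the robot's left when shut, z up. Hinge axis (upright) at x +45, y -100 mm from it.
- covered_leaf_handle (a point): Handle of the covered door (left, no strip; its free edge lies behind the strip). Same bar, point at the same place on it, 100 mm left of the other handle when shut. Axes turn with the door: x into its face, y to the robot's left when shut, z up. Hinge axis (upright) at x +45, y +100 mm from it.
- latched_leaf (a joint): Opening angle of the latched door, rad: 0 shut, stop at 1.75. Swings out towards the robot, counter-clockwise seen from above. A spring catch holds it shut: a pull of roughly 8 to 12 N at the handle frees it within the first 0.1 rad; then slight friction (about 1 N at the handle), and it stays where it is left.
- covered_leaf (a joint): Opening angle of the covered door, rad: 0 shut, stop at 1.75. Swings out towards the robot, clockwise seen from above. No catch of its own: only the strip of the latched door holds it. Slight friction (about 1 N at the handle); it stays where it is left.

How it is judged:
On the way, in this order (a step that is already met when the one before it is completed fails the run):
1. the latched door is open by more than 50 degrees while the covered door is still shut (within 8 degrees) (value of joint latched_leaf above 0.87 rad and value of joint covered_leaf below 0.14 rad), for 0.2 s.
2. the covered door is open by more than 50 degrees as well (value of joint each of latched_leaf, covered_leaf above 0.87 rad), for 0.2 s.
At the end, for the whole second after the job is handed in: Both doors stand open by at least 1.2 rad (about 69 degrees; square to the front is 1.57) and are at rest (value of joint each of latched_leaf, covered_leaf above 1.2 rad and velocity of joint latched_leaf between -0.05 and 0.05 rad/s and velocity of joint covered_leaf between -0.05 and 0.05 rad/s); the robot touches nothing.
It fails at once if the covered door is forced out (beyond 0.14 rad) while the latched door is open by less than 0.4 rad (value of joint covered_leaf above 0.14 rad and value of joint latched_leaf below 0.4 rad).
It also fails if it takes over 53 s, if anything falls off the work surface, if the arm or the gripper's body presses on something with over 40 N, if the wrist force passes 120 N, or if a joint passes its speed limit or range.

## Working session

There is one attempt and no reset: what is moved stays moved. The work goes in short steps, Python scripts to look and compute and a shell command to move; the robot and the scene stay as the last step left them, time stands still between calls to the robot, and variables do not carry over. Pictures are saved under pics/ and viewed, and the job is handed in when it is done.

```bash
mkdir -p pics
python3 - <<'E'
from station import *
import cv2
s=get_state();print({k:s[k] for k in('t','q','eef_pos','ee_rot','force','width')}, tcp_to_grasp)
for n in("side","top","wrist"):
    f=grab_frame(n);cv2.imwrite(f"pics/{n}0.png",f["pixels"][:,:,::-1]);print(n,f["vfov"],f["cx"],f["cy"],f["k1"],f["extrinsics"].round(3).tolist())
E
```

```text
{'t': 0.0, 'q': array([ 1.62510962e+00,  3.59373521e-01,  1.10312929e-02, -3.65276449e-04,
       -1.22409058e+00, -2.88100167e-01]), 'eef_pos': array([0.15628094, 0.65614048, 0.22561661]), 'ee_rot': array([ 0.08129909,  1.5691242 , -1.72340852]), 'force': array([-0.53233309, -0.26890434, -0.14972254]), 'width': 0.08746349300252103} 0.0188
side 49.62150546299181 256.7444590702891 191.80623377518728 -0.138635934807732 [[0.988, -0.153, 0.021, -0.623], [0.083, 0.643, 0.761, -0.204], [-0.13, -0.75, 0.648, -0.662], [0.0, 0.0, 0.0, 1.0]]
top 55.723778787449326 257.3514244576002 185.69020545016616 -0.02387459547655374 [[0.005, -0.999, 0.049, 0.006], [0.995, 0.01, 0.097, -0.655], [-0.098, 0.048, 0.994, -0.815], [0.0, 0.0, 0.0, 1.0]]
wrist 66.80076135117675 254.23234212145735 191.71914780235272 0.012377893047803706 [[-0.232, -0.973, 0.002, 0.675], [0.924, -0.221, -0.311, 0.039], [0.303, -0.07, 0.95, -0.393], [0.0, 0.0, 0.0, 1.0]]
```

View pics/side0.png

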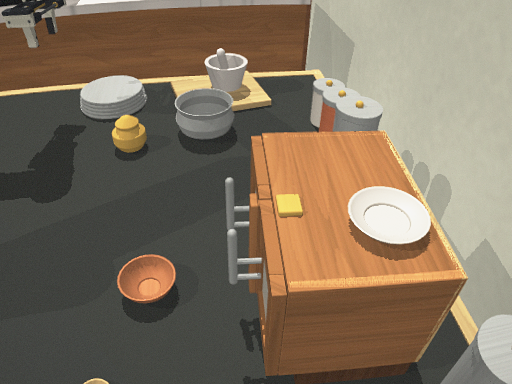

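View pics/top0.png

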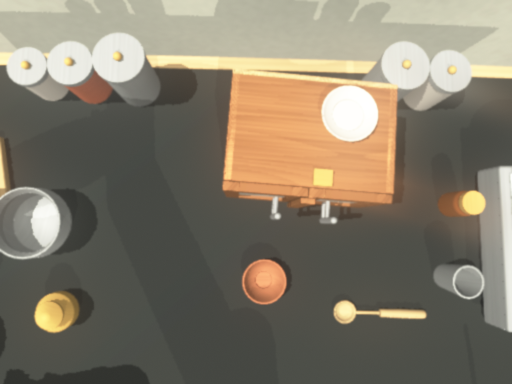

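View pics/wrist0.png

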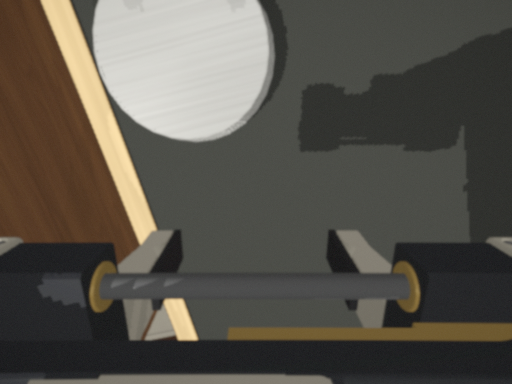

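```bash
cat > h.py <<'E'
import numpy as np, cv2
from station import *
def K(f):
    h=f["pixels"].shape[0]; F=h/2/np.tan(np.radians(f["vfov"])/2)
    return np.array([[F,0,f["cx"]],[0,F,f["cy"]],[0,0,1]]),np.array([f["k1"],0,0,0,0.])
def plane(f,uv,z):
    k,d=K(f);p=cv2.undistortPoints(np.array(uv,float).reshape(-1,1,2),k,d,).reshape(-1,2)
    E=f["extrinsics"];R=E[:3,:3];c=-R.T@E[:3,3]
    r=np.c_[p[:,0],-p[:,1],-np.ones(len(p))]@R
    t=(z-c[2])/r[:,2];return c+r*t[:,None]
def proj(f,P):
    k,d=K(f);E=f["extrinsics"];p=np.atleast_2d(P)@E[:3,:3].T+E[:3,3];p=p*[1,-1,-1]
    return cv2.projectPoints(p.reshape(-1,1,3),np.zeros(3),np.zeros(3),k,d)[0].reshape(-1,2)
E
python3 - <<'E'
from h import *
f=grab_frame("top");im=f["pixels"][:,:,::-1]
cv2.imwrite("pics/topz.png",cv2.resize(im[60:240,210:410],None,fx=4,fy=4*.8,interpolation=2)[:600])
cv2.imwrite("pics/topz2.png",cv2.resize(im[180:230,250:350],None,fx=8,fy=8,interpolation=2))
f=grab_frame("side");im=f["pixels"][:,:,::-1]
cv2.imwrite("pics/sidez.png",cv2.resize(im[125:305,215:315],None,fx=3.3,fy=3.3,interpolation=2))
E
```

```text
(no output)
```

View pics/topz.png

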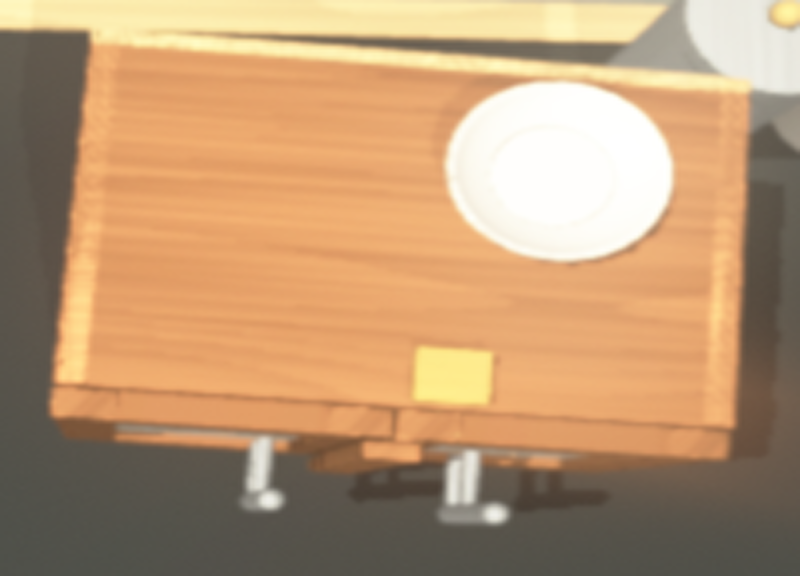

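View pics/topz2.png

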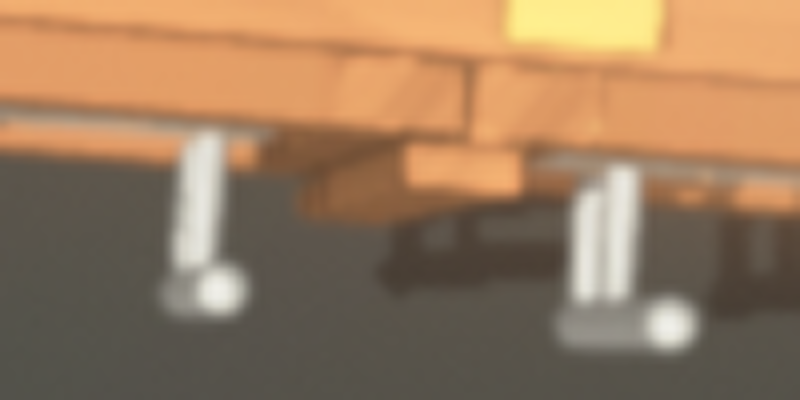

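View pics/sidez.png

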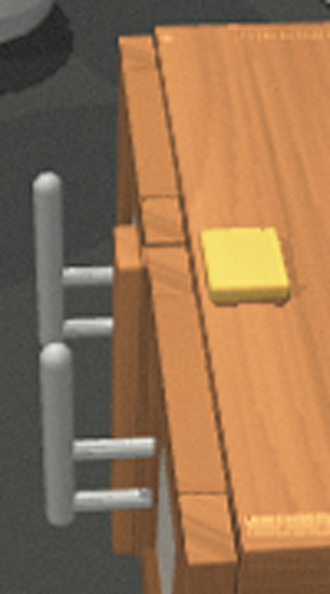

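Run:
```python
from h import *
from scipy.optimize import least_squares
t=grab_frame("top");s=grab_frame("side")
T=[(277.7,216.2),(333.7,220.6)];S=[(229.2,179.5),(232.3,231.7)]
print(plane(t,T,.238),plane(s,S,.238))
def tri(a,b):
    r=least_squares(lambda P:np.r_[(proj(t,P)[0]-a),(proj(s,P)[0]-b)],[.6,0,.24]);return r.x,r.fun
for a,b in zip(T,S):print(tri(a,b))
# top-face corners: topz pixel->img
tz=np.array([(92,40),(748,84),(735,428),(55,384)])/[4,3.2]+[210,60]
C=plane(t,tz,.25);print(C.round(4))
l=[(C[1]-C[0]),(C[2]-C[1]),(C[3]-C[2]),(C[0]-C[3])]
for v in l:print(np.linalg.norm(v),np.degrees(np.arctan2(v[1],v[0])))
```

```text
[[ 0.58084977 -0.01479218  0.238     ]
 [ 0.57364948 -0.113987    0.238     ]] [[ 0.584614   -0.0140737   0.238     ]
 [ 0.57792344 -0.11412234  0.238     ]]
(array([ 0.58311699, -0.0148799 ,  0.23868332]), array([ 0.0907607 , -1.30508444, -1.03094535,  0.06302064]))
(array([ 0.57655787, -0.11419657,  0.23813755]), array([ 0.11362006, -1.65505573, -1.12750706,  0.07134432]))
[[ 0.8349  0.0662  0.25  ]
 [ 0.8174 -0.2317  0.25  ]
 [ 0.6211 -0.2189  0.25  ]
 [ 0.6422  0.0797  0.25  ]]
0.2984237192519641 -93.37705296840083
0.19664104065144994 176.25150107210035
0.2993212345206754 85.95609953634101
0.19316526997634118 -4.015396803465729
```

```bash
cat >> h.py <<'E'
from scipy.spatial.transform import Rotation as Ro
yaw=np.radians(-3.8)
HR=np.array([.576,-.114]);HL=np.array([.583,-.015])
def down(a): # tool down, jaw axis z along heading a
    x=np.array([0,0,-1.]);z=np.array([np.cos(a),np.sin(a),0]);return Ro.from_matrix(np.c_[x,np.cross(z,x),z])
def cur():
    s=get_state();return s,np.array(s["eef_pos"]),Ro.from_euler("xyz",s["ee_rot"])
def row(p0,R0,p,R):
    return np.r_[R0.inv().apply(np.array(p)-p0),(R0.inv()*R).as_rotvec()].round(4).tolist()
def show():
    s,p,R=cur();z=R.apply([0,0,1]);print("t",s["t"],"p",p.round(4),"jaw",np.degrees(np.arctan2(z[1],z[0])).round(1),"down",R.apply([1,0,0]).round(3),"q",np.round(s["q"],2),"F",np.round(s["force"],1),"M",np.round(s["moment"],2),"w",round(s["width"],4))
E
python3 - <<'E'
from h import *
show()
s,p,R=cur()
print("axes",R.as_matrix().round(3).tolist())
for sg in(1,-1):
  a=yaw+sg*np.pi/2
  for P in([.40,.5,.31],[.50,.2,.31],[.576,-.114,.31]): print(sg,row(p,R,P,down(a)))
E
```

```text
t 0.35 p [0.1563 0.6565 0.2263] jaw -103.4 down [-0. -0. -1.] q [ 1.63  0.36  0.01 -0.   -1.22 -0.29] F [0.1 0.5 0.2] M [ 0.01 -0.04 -0.03] w 0.0874
axes [[-0.0, 0.973, -0.232], [-0.0, -0.232, -0.973], [-1.0, 0.0, 0.0]]
1 [-0.0836, 0.2733, 0.0958, 2.9741, 0.0, -0.0007]
1 [-0.0835, 0.4401, 0.3645, 2.9741, 0.0, -0.0007]
1 [-0.0834, 0.5867, 0.6524, 2.9741, 0.0, -0.0007]
-1 [-0.0836, 0.2733, 0.0958, -0.1674, 0.0004, 0.0]
-1 [-0.0835, 0.4401, 0.3645, -0.1674, 0.0004, 0.0]
-1 [-0.0834, 0.5867, 0.6524, -0.1674, 0.0004, 0.0]
```

```bash
python3 -m crank '[[-0.055,0.02,0,0.18,0,0,1],[-0.085,0.06,0.02,0.36,0,0,1],[-0.085,0.11,0.04,0.54,0,0,1],[-0.085,0.16,0.06,0.72,0,0,1],[-0.085,0.21,0.08,0.9,0,0,1],[-0.085,0.26,0.11,1.08,0,0,1],[-0.085,0.30,0.15,1.26,0,0,1],[-0.085,0.335,0.20,1.44,0,0,1],[-0.085,0.365,0.25,1.62,0,0,1],[-0.085,0.40,0.30,1.80,0,0,1]]' 60
python3 - <<'E'
from h import *
show()
s,p,R=cur()
a=yaw+np.pi/2
for P in([.50,.1,.31],[.576,-.114,.31]): print(row(p,R,P,down(a)))
E
```

```text
t: 1.6
eef_pos: [0.4762, 0.2702, 0.3119]
ee_rot: [-1.887, 1.57, 0.787]
force: [1.4, 0.5, 0.7]
width: 0.0874
t 1.6 p [0.4762 0.2702 0.3119] jaw 153.2 down [ 0.  0. -1.] q [ 0.87  0.1  -0.13  0.   -1.34 -1.34] F [1.4 0.5 0.7] M [ 0.17 -0.31  0.02] w 0.0874
[0.0018, 0.1412, -0.0981, 1.1686, 0.0002, 0.0006]
[0.0017, 0.2978, -0.2625, 1.1686, 0.0002, 0.0006]
```

```bash
python3 -m crank '[[0,0.04,-0.03,0.17,0,0,1],[0,0.08,-0.06,0.34,0,0,1],[0,0.12,-0.09,0.5,0,0,1],[0,0.16,-0.12,0.67,0,0,1],[0,0.2,-0.155,0.84,0,0,1],[0,0.235,-0.19,1.0,0,0,1],[0,0.27,-0.23,1.17,0,0,1],[0,0.298,-0.2625,1.168,0,0,1],[0,0.298,-0.2625,1.168,0,0,1]]'
python3 - <<'E'
from h import *
show()
for n in("top","side"):
    f=grab_frame(n);cv2.imwrite(f"pics/{n}1.png",f["pixels"][:,:,::-1])
f=grab_frame("wrist");cv2.imwrite("pics/wrist1.png",f["pixels"][:,:,::-1])
print(proj(f,[[.576,-.114,.241],[.576,-.114,.139],[.583,-.015,.241],[.583,-.015,.139]]))
s,p,R=cur()
a=yaw+np.pi/2
for P in([.576,-.114,.235],[.576,-.114,.196]): print(row(p,R,P,down(a)))
E
```

```text
t: 2.72
eef_pos: [0.5782, -0.1142, 0.3107]
ee_rot: [1.92, 1.569, -2.856]
force: [0.0, 0.7, -0.3]
width: 0.0876
t 2.725 p [ 0.5782 -0.1142  0.3107] jaw 86.4 down [-0.001 -0.    -1.   ] q [ 0.14  0.18 -0.05  0.   -1.35 -1.77] F [ 0.   0.7 -0.3] M [ 0.12 -0.16 -0.  ] w 0.0876
[[250.66249735 201.11121706]
 [251.7262199  171.37855574]
 [369.71980695 202.15748032]
 [336.76370441 172.11262952]]
[0.0765, 0.0014, -0.0025, 0.0059, 0.0002, -0.0002]
[0.1155, 0.0014, -0.0025, 0.0059, 0.0002, -0.0002]
```

View pics/wrist1.png

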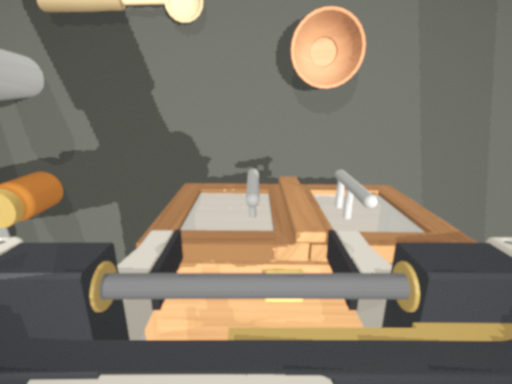

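View pics/side1.png

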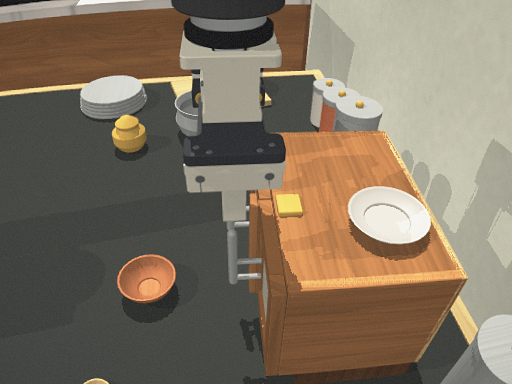

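```bash
python3 -m crank '[[0.04,0.0015,-0.002,0.006,0,0,1],[0.08,0.0015,-0.002,0.006,0,0,1],[0.115,0.0015,-0.002,0.006,0,0,1],[0.115,0.0015,-0.002,0.006,0,0,1]]'
python3 - <<'E'
from h import *
show()
f=grab_frame("side");cv2.imwrite("pics/side2.png",f["pixels"][:,:,::-1])
f=grab_frame("wrist");cv2.imwrite("pics/wrist2.png",f["pixels"][:,:,::-1])
E
```

```text
t: 3.38
eef_pos: [0.5744, -0.1126, 0.1946]
ee_rot: [1.657, 1.566, -3.12]
force: [-0.1, 0.0, 0.7]
width: 0.0872
t 3.375 p [ 0.5744 -0.1126  0.1946] jaw 86.3 down [-0.005 -0.    -1.   ] q [ 0.14  0.24 -0.23 -0.   -1.1  -1.78] F [-0.1  0.   0.7] M [-0.04 -0.16 -0.06] w 0.0872
```

View pics/wrist2.png

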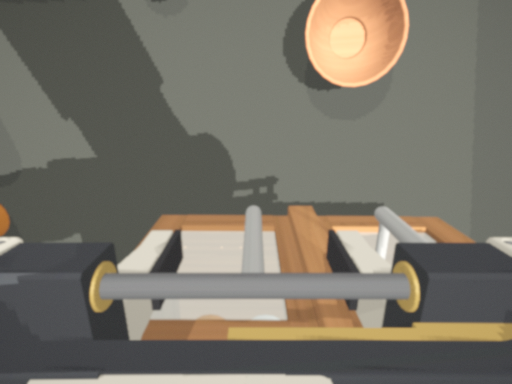

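View pics/side2.png

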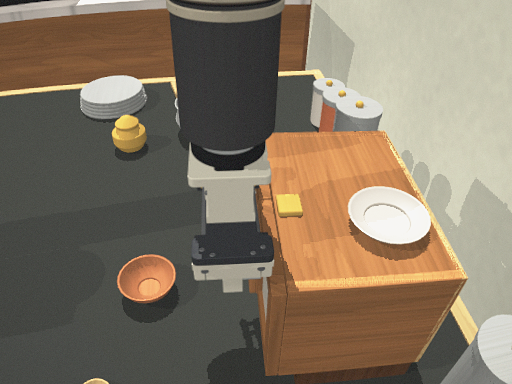

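```bash
python3 -m crank '[[0,0,0,0,0,0,0.3],[0,0,0,0,0,0,0.0],[0,0,0,0,0,0,0],[0,0,0,0,0,0,0],[0,0,0,0,0,0,0],[0,0,0,0,0,0,0]]' 45
python3 - <<'E'
from h import *
show()
E
```

```text
t: 4.22
eef_pos: [0.5761, -0.1137, 0.1965]
ee_rot: [1.846, 1.571, -2.933]
force: [-0.1, 0.1, 0.3]
width: 0.0332
t 4.225 p [ 0.5761 -0.1137  0.1965] jaw 86.2 down [-0. -0. -1.] q [ 0.14  0.24 -0.23  0.   -1.1  -1.77] F [-0.1  0.1  0.3] M [ 0.06 -0.24  0.05] w 0.0332
```

```bash
python3 -m crank '[[0,0,0,0,0,0,0],[0,0,0,0,0,0,0],[0,0,0,0,0,0,0],[0,0,0,0,0,0,0],[0,0,0,0,0,0,0]]' 45
python3 - <<'E'
from h import *
show()
# plan along arc: rows for right door
s,p,R=cur()
ex=np.array([np.cos(yaw),np.sin(yaw)]);ey=np.array([-ex[1],ex[0]])
h=HR+.045*ex-.1*ey;print("hinge",h)
p2=p.copy()
for th in [.06,.12,.18,.24,.3,.36]:
    d=Ro.from_rotvec([0,0,th]).apply(np.r_[p[:2]-h,0])
    print(th,row(p,R,np.r_[h+d[:2],p[2]],Ro.from_rotvec([0,0,th])*R))
E
```

```text
t: 4.85
eef_pos: [0.5761, -0.1138, 0.1965]
ee_rot: [2.381, 1.571, -2.397]
force: [0.1, -2.5, -0.3]
width: 0.0107
t 4.85 p [ 0.5761 -0.1138  0.1965] jaw 86.2 down [-0. -0. -1.] q [ 0.14  0.24 -0.23  0.   -1.1  -1.77] F [ 0.1 -2.5 -0.3] M [-0.49 -0.29 -0.01] w 0.0107
hinge [ 0.61427368 -0.21676247]
0.06 [0.0, 0.0059, -0.0029, -0.06, 0.0, -0.0]
0.12 [0.0, 0.0117, -0.0061, -0.12, 0.0, -0.0]
0.18 [0.0, 0.0172, -0.0097, -0.18, 0.0, -0.0]
0.24 [0.0, 0.0225, -0.0135, -0.24, 0.0, -0.0]
0.3 [0.0, 0.0276, -0.0177, -0.3, 0.0, -0.0001]
0.36 [0.0, 0.0324, -0.0222, -0.36, 0.0001, -0.0001]
```

```bash
python3 -m crank '[[0,0.003,-0.0014,-0.03,0,0,0],[0,0.006,-0.003,-0.06,0,0,0],[0,0.009,-0.0045,-0.09,0,0,0],[0,0.0117,-0.0061,-0.12,0,0,0],[0,0.0145,-0.008,-0.15,0,0,0],[0,0.0172,-0.0097,-0.18,0,0,0]]' 45
python3 - <<'E'
from h import *
show()
f=grab_frame("top");cv2.imwrite("pics/top3.png",f["pixels"][:,:,::-1])
E
```

```text
t: 5.6
eef_pos: [0.558, -0.1224, 0.1965]
ee_rot: [2.09, 1.571, -2.507]
force: [1.6, -2.1, -3.6]
width: 0.0109
t 5.6 p [ 0.558  -0.1224  0.1965] jaw 96.6 down [-0. -0. -1.] q [ 0.13  0.21 -0.26  0.   -1.09 -1.58] F [ 1.6 -2.1 -3.6] M [-0.62 -0.91 -0.01] w 0.0109
```

View pics/top3.png

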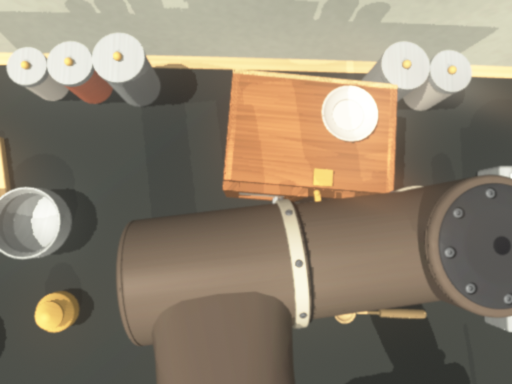

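```bash
cat >> h.py <<'E'
ex=np.array([np.cos(yaw),np.sin(yaw)]);ey=np.array([-ex[1],ex[0]])
hR=HR+.045*ex-.1*ey;hL=HL+.045*ex+.1*ey
def arc(h,ths):
    s,p,R=cur()
    for th in ths:
        d=Ro.from_rotvec([0,0,th]).apply(np.r_[p[:2]-h,0])
        print(round(th,3),row(p,R,np.r_[h+d[:2],p[2]],Ro.from_rotvec([0,0,th])*R))
E
python3 -c "
from h import *
arc(hR,np.arange(1,11)*.07)"
```

```text
0.07 [0.0, 0.0069, -0.0034, -0.07, 0.0, -0.0]
0.14 [0.0, 0.0135, -0.0073, -0.14, 0.0, -0.0]
0.21 [0.0, 0.0199, -0.0116, -0.21, 0.0, -0.0]
0.28 [0.0, 0.0259, -0.0164, -0.28, 0.0001, -0.0]
0.35 [0.0, 0.0316, -0.0216, -0.35, 0.0001, -0.0]
0.42 [0.0, 0.0369, -0.0271, -0.42, 0.0001, -0.0]
0.49 [0.0, 0.0418, -0.033, -0.49, 0.0001, -0.0]
0.56 [0.0, 0.0463, -0.0393, -0.56, 0.0001, -0.0]
0.63 [0.0, 0.0503, -0.0458, -0.63, 0.0001, -0.0]
0.7 [0.0, 0.0539, -0.0526, -0.7, 0.0001, -0.0]
```

```bash
python3 -m crank '[[0,0.007,-0.0034,-0.07,0,0,0],[0,0.0135,-0.0073,-0.14,0,0,0],[0,0.02,-0.0116,-0.21,0,0,0],[0,0.026,-0.0164,-0.28,0,0,0],[0,0.0316,-0.0216,-0.35,0,0,0],[0,0.037,-0.027,-0.42,0,0,0],[0,0.042,-0.033,-0.49,0,0,0],[0,0.0463,-0.0393,-0.56,0,0,0],[0,0.0503,-0.0458,-0.63,0,0,0],[0,0.054,-0.0526,-0.7,0,0,0]]'; python3 -c "
from h import *
show()
f=grab_frame('side');cv2.imwrite('pics/side4.png',f['pixels'][:,:,::-1])
arc(hR,np.arange(1,11)*.072)"
```

```text
t: 6.9
eef_pos: [0.5105, -0.1806, 0.1965]
ee_rot: [-1.36, 1.57, 1.027]
force: [3.6, -0.1, -2.7]
width: 0.0112
t 6.9 p [ 0.5105 -0.1806  0.1965] jaw 136.8 down [ 0.  0. -1.] q [ 0.02  0.16 -0.33 -0.   -1.08 -0.78] F [ 3.6 -0.1 -2.7] M [ 0.03 -1.16 -0.08] w 0.0112
0.072 [-0.0, 0.0071, -0.0035, -0.072, -0.0, -0.0]
0.144 [-0.0, 0.0139, -0.0075, -0.144, -0.0, -0.0]
0.216 [-0.0, 0.0204, -0.012, -0.216, -0.0001, -0.0]
0.288 [-0.0, 0.0266, -0.0169, -0.288, -0.0001, -0.0]
0.36 [-0.0, 0.0324, -0.0223, -0.36, -0.0001, -0.0]
0.432 [-0.0, 0.0378, -0.028, -0.432, -0.0001, -0.0]
0.504 [-0.0, 0.0428, -0.0342, -0.504, -0.0001, -0.0]
0.576 [-0.0, 0.0473, -0.0407, -0.576, -0.0002, -0.0001]
0.648 [-0.0, 0.0514, -0.0475, -0.648, -0.0002, -0.0001]
0.72 [-0.0, 0.0549, -0.0545, -0.72, -0.0002, -0.0001]
```

View pics/side4.png

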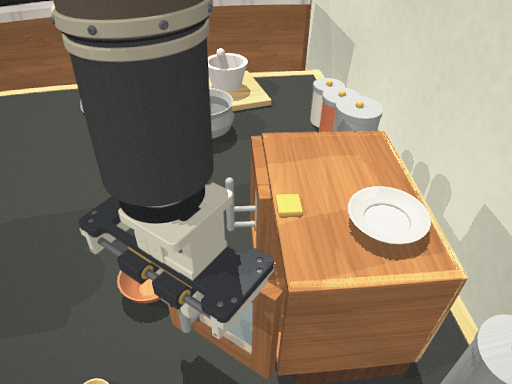

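```bash
python3 -m crank '[[0,0.007,-0.0035,-0.072,0,0,0],[0,0.014,-0.0075,-0.144,0,0,0],[0,0.0204,-0.012,-0.216,0,0,0],[0,0.0266,-0.017,-0.288,0,0,0],[0,0.0324,-0.0223,-0.36,0,0,0],[0,0.0378,-0.028,-0.432,0,0,0],[0,0.0428,-0.0342,-0.504,0,0,0],[0,0.0473,-0.0407,-0.576,0,0,0],[0,0.0514,-0.0475,-0.648,0,0,0],[0,0.0545,-0.053,-0.705,0,0,0]]'; python3 -c "
from h import *
show()
f=grab_frame('side');cv2.imwrite('pics/side5.png',f['pixels'][:,:,::-1])
"
```

```text
t: 8.2
eef_pos: [0.5117, -0.2563, 0.1965]
ee_rot: [-1.292, 1.57, 1.799]
force: [2.6, 2.0, -1.3]
width: 0.0111
t 8.2 p [ 0.5117 -0.2563  0.1965] jaw 177.1 down [-0.     0.001 -1.   ] q [-0.12  0.21 -0.26 -0.   -1.1   0.07] F [ 2.6  2.  -1.3] M [ 0.7  -0.67  0.04] w 0.0111
```

View pics/side5.png

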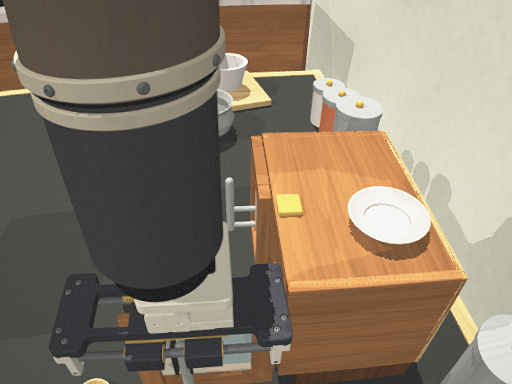

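```bash
python3 -m crank '[[0,0,0,0,0,0,0.7],[0,0,0,0,0,0,0.7],[0,0,0,0,0,0,0.7],[0,0,0,0,0,0,0.7],[-0.03,0,0,0,0,0,0.7],[-0.08,0,0,0,0,0,0.7],[-0.115,0,0,0,0,0,0.7],[-0.115,0,0,0,0,0,0.8]]'; python3 -c "
from h import *
show()
for n in('side','top'):
  f=grab_frame(n);cv2.imwrite(f'pics/{n}6.png',f['pixels'][:,:,::-1])
s,p,R=cur()
print(row(p,R,[.583,-.015,.312],down(yaw-np.pi/2)))
"
```

```text
t: 9.25
eef_pos: [0.513, -0.2571, 0.315]
ee_rot: [2.922, 1.565, -0.272]
force: [0.4, -0.1, -0.2]
width: 0.0668
t 9.25 p [ 0.513  -0.2571  0.315 ] jaw 177.0 down [ 0.006 -0.002 -1.   ] q [-0.12  0.14 -0.08  0.   -1.34  0.07] F [ 0.4 -0.1 -0.2] M [ 0.09 -0.07  0.02] w 0.0668
[-0.0004, -0.2448, -0.0587, -1.5567, -0.0006, 0.0001]
```

View pics/side6.png

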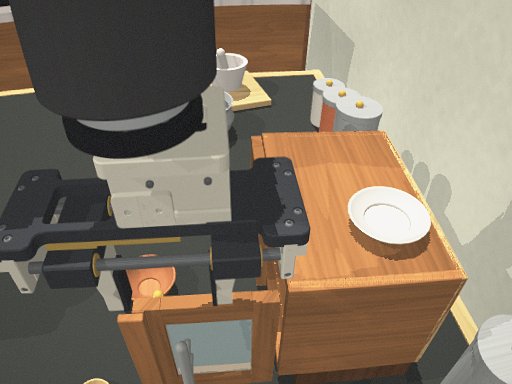

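```bash
python3 -m crank '[[0,-0.025,-0.005,-0.16,0,0,1],[0,-0.05,-0.01,-0.32,0,0,1],[0,-0.08,-0.015,-0.48,0,0,1],[0,-0.11,-0.02,-0.64,0,0,1],[0,-0.14,-0.03,-0.8,0,0,1],[0,-0.17,-0.04,-0.96,0,0,1],[0,-0.2,-0.045,-1.12,0,0,1],[0,-0.22,-0.05,-1.28,0,0,1],[0,-0.235,-0.055,-1.44,0,0,1],[0,-0.245,-0.0587,-1.557,0,0,1]]'; python3 -m crank '[[0,0,0,0,0,0,1]]'; python3 -c "
from h import *
show()
f=grab_frame('wrist');cv2.imwrite(f'pics/wrist7.png',f['pixels'][:,:,::-1])
print(proj(f,[[.583,-.015,.241],[.583,-.015,.139]]))
f=grab_frame('top');cv2.imwrite('pics/top7.png',f['pixels'][:,:,::-1])
s,p,R=cur()
print(row(p,R,[.583,-.015,.196],down(yaw-np.pi/2)))
"
```

```text
t: 10.6
eef_pos: [0.5827, -0.0142, 0.3099]
ee_rot: [-1.332, 1.568, -2.963]
force: [0.2, 0.3, -0.4]
width: 0.0876
t: 10.72
eef_pos: [0.5828, -0.0145, 0.31]
ee_rot: [-1.312, 1.568, -2.949]
force: [-0.2, -0.2, -0.6]
width: 0.0877
t 10.725 p [ 0.5828 -0.0145  0.31  ] jaw -93.8 down [-0.003 -0.    -1.   ] q [ 0.31  0.17 -0.06 -0.   -1.35  1.19] F [-0.2 -0.2 -0.6] M [-0.02 -0.03  0.04] w 0.0877
[[256.02826949 203.57341209]
 [255.40545543 172.7240702 ]]
[0.1146, 0.0005, -0.0003, -0.0021, 0.0005, 0.0017]
```

View pics/wrist7.png

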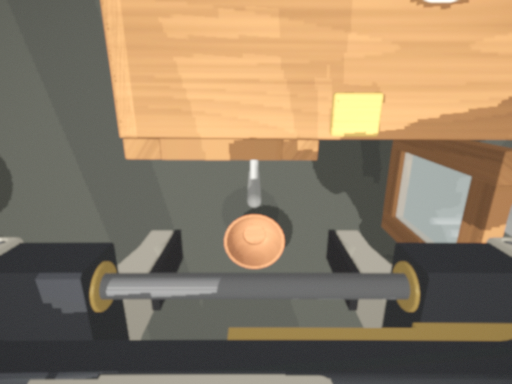

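View pics/top7.png

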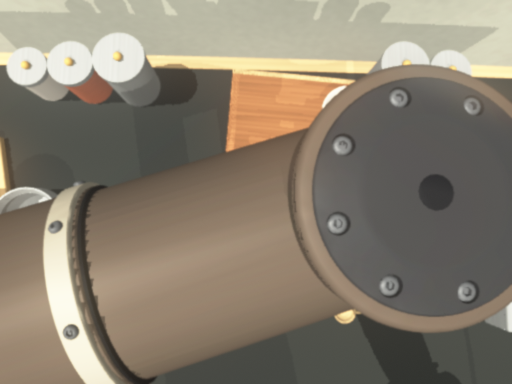

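```bash
python3 -m crank '[[0.04,0.0005,0,0,0,0,1],[0.08,0.0005,0,0,0,0,1],[0.114,0.0005,0,0,0,0,1],[0.114,0.0005,0,0,0,0,0.5],[0.114,0.0005,0,0,0,0,0.2],[0.114,0.0005,0,0,0,0,0],[0.114,0.0005,0,0,0,0,0],[0.114,0.0005,0,0,0,0,0],[0.114,0.0005,0,0,0,0,0],[0.114,0.0005,0,0,0,0,0]]' 45;python3 -m crank '[[0,0,0,0,0,0,0],[0,0,0,0,0,0,0],[0,0,0,0,0,0,0],[0,0,0,0,0,0,0],[0,0,0,0,0,0,0]]'; python3 -c "
from h import *
show()
arc(hL,np.arange(1,11)*-.08)
f=grab_frame('wrist');cv2.imwrite(f'pics/wrist8.png',f['pixels'][:,:,::-1])"
```

```text
t: 12.08
eef_pos: [0.5836, -0.015, 0.1976]
ee_rot: [-0.95, 1.571, -2.586]
force: [-0.7, -0.5, -0.1]
width: 0.0231
t: 12.7
eef_pos: [0.5837, -0.0142, 0.1975]
ee_rot: [2.95, 1.57, 1.314]
force: [-0.9, 5.8, 0.3]
width: 0.0112
t 12.7 p [ 0.5837 -0.0142  0.1975] jaw -93.8 down [ 0.     0.001 -1.   ] q [ 0.31  0.23 -0.24 -0.   -1.1   1.2 ] F [-0.9  5.8  0.3] M [1.84 0.3  0.04] w 0.0112
-0.08 [0.0, -0.0078, -0.0039, 0.08, -0.0, 0.0001]
-0.16 [0.0, -0.0152, -0.0083, 0.16, -0.0, 0.0002]
-0.24 [0.0, -0.0223, -0.0134, 0.24, -0.0, 0.0003]
-0.32 [0.0, -0.0289, -0.019, 0.32, -0.0001, 0.0003]
-0.4 [0.0, -0.0351, -0.0251, 0.4, -0.0001, 0.0004]
-0.48 [0.0, -0.0408, -0.0317, 0.48, -0.0001, 0.0005]
-0.56 [0.0, -0.0459, -0.0387, 0.56, -0.0001, 0.0006]
-0.64 [0.0, -0.0504, -0.0461, 0.64, -0.0001, 0.0007]
-0.72 [0.0, -0.0543, -0.0539, 0.72, -0.0001, 0.0008]
-0.8 [0.0001, -0.0576, -0.0619, 0.8, -0.0002, 0.0008]
```

View pics/wrist8.png

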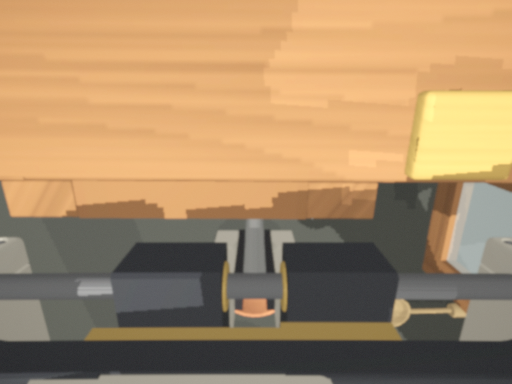

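```bash
python3 -m crank '[[0,-0.0078,-0.0039,0.08,0,0,0],[0,-0.0152,-0.0083,0.16,0,0,0],[0,-0.0223,-0.0134,0.24,0,0,0],[0,-0.029,-0.019,0.32,0,0,0],[0,-0.035,-0.025,0.4,0,0,0]]';python3 -c "
from h import *
show()
arc(hL,np.arange(1,11)*-.08)"
```

```text
t: 13.38
eef_pos: [0.551, 0.0128, 0.1975]
ee_rot: [2.396, 1.569, 0.357]
force: [3.5, 2.5, -2.9]
width: 0.011
t 13.375 p [0.551  0.0128 0.1975] jaw -116.8 down [ 0.002  0.001 -1.   ] q [ 0.38  0.18 -0.31  0.   -1.09  0.72] F [ 3.5  2.5 -2.9] M [ 1.01 -1.17  0.13] w 0.011
-0.08 [-0.0, -0.0078, -0.0038, 0.08, -0.0001, 0.0001]
-0.16 [-0.0, -0.0153, -0.0082, 0.16, -0.0002, 0.0002]
-0.24 [-0.0, -0.0223, -0.0132, 0.24, -0.0003, 0.0003]
-0.32 [-0.0, -0.029, -0.0187, 0.32, -0.0004, 0.0004]
-0.4 [-0.0, -0.0352, -0.0248, 0.4, -0.0004, 0.0005]
-0.48 [-0.0, -0.0409, -0.0313, 0.48, -0.0005, 0.0006]
-0.56 [-0.0, -0.0461, -0.0382, 0.56, -0.0006, 0.0007]
-0.64 [-0.0, -0.0507, -0.0456, 0.64, -0.0007, 0.0008]
-0.72 [0.0, -0.0546, -0.0533, 0.72, -0.0008, 0.0009]
-0.8 [0.0, -0.058, -0.0613, 0.8, -0.0009, 0.001]
```

```bash
python3 -m crank '[[0,-0.0078,-0.0038,0.08,0,0,0],[0,-0.0153,-0.0082,0.16,0,0,0],[0,-0.0223,-0.0132,0.24,0,0,0],[0,-0.029,-0.0187,0.32,0,0,0],[0,-0.0352,-0.0248,0.4,0,0,0],[0,-0.0409,-0.0313,0.48,0,0,0],[0,-0.0461,-0.0382,0.56,0,0,0],[0,-0.0507,-0.0456,0.64,0,0,0],[0,-0.0546,-0.0533,0.72,0,0,0],[0,-0.058,-0.0613,0.8,0,0,0]]';python3 -c "
from h import *
show()
arc(hL,np.arange(1,6)*-.08)"
```

```text
t: 14.62
eef_pos: [0.5267, 0.0933, 0.1975]
ee_rot: [2.715, 1.57, -0.123]
force: [3.3, 0.7, -3.3]
width: 0.0112
t 14.625 p [0.5267 0.0933 0.1975] jaw -162.7 down [ 0.001 -0.    -1.   ] q [ 0.54  0.15 -0.34  0.   -1.08 -0.24] F [ 3.3  0.7 -3.3] M [ 0.15 -1.33  0.21] w 0.0112
-0.08 [0.0, -0.0078, -0.0038, 0.08, -0.0, 0.0001]
-0.16 [0.0, -0.0153, -0.0081, 0.16, -0.0001, 0.0002]
-0.24 [0.0, -0.0224, -0.0131, 0.24, -0.0001, 0.0002]
-0.32 [0.0, -0.0291, -0.0186, 0.32, -0.0001, 0.0003]
-0.4 [0.0, -0.0353, -0.0247, 0.4, -0.0002, 0.0004]
```

```bash
python3 -m crank '[[0,-0.0078,-0.0038,0.08,0,0,0],[0,-0.0153,-0.0081,0.16,0,0,0],[0,-0.0224,-0.0131,0.24,0,0,0],[0,-0.029,-0.0186,0.32,0,0,0],[0,-0.0325,-0.022,0.36,0,0,0],[0,-0.0325,-0.022,0.36,0,0,0]]';python3 -m crank '[[0,0,0,0,0,0,0.3],[0,0,0,0,0,0,0.6],[0,0,0,0,0,0,0.7],[0,0,0,0,0,0,0.7],[-0.03,0,0,0,0,0,0.7],[-0.08,0,0,0,0,0,0.7],[-0.13,0,0,0,0,0,0.7],[-0.13,0,0,0,0,0,0.7]]';python3 -c "
from h import *
show()
for n in('side','wrist','top'):
  f=grab_frame(n);cv2.imwrite(f'pics/{n}9.png',f['pixels'][:,:,::-1])"
```

```text
t: 15.38
eef_pos: [0.5375, 0.1311, 0.1975]
ee_rot: [-2.516, 1.57, 0.571]
force: [0.9, 2.5, -1.0]
width: 0.011
t: 16.38
eef_pos: [0.539, 0.1311, 0.3322]
ee_rot: [-2.672, 1.563, 0.415]
force: [0.6, 0.3, -1.1]
width: 0.0611
t 16.375 p [0.539  0.1311 0.3322] jaw 176.9 down [ 0.007  0.003 -1.   ] q [ 0.59  0.1  -0.09  0.   -1.37 -0.65] F [ 0.6  0.3 -1.1] M [ 0.08  0.02 -0.01] w 0.0611
```

View pics/side9.png

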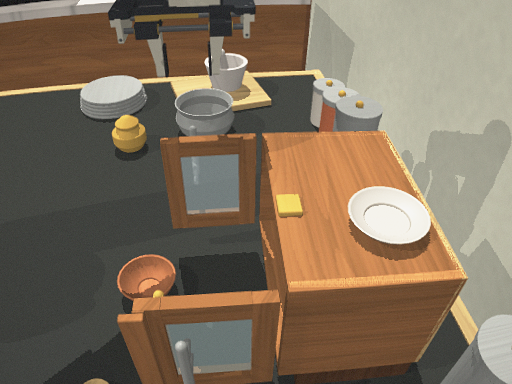

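View pics/wrist9.png

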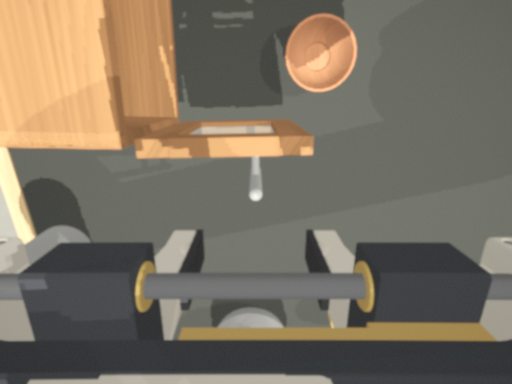

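```bash
python3 -m crank '[[0,0,0,0,0,0,0.7],[0,0,0,0,0,0,0.7]]';python3 -c "
from h import *
# door angles from side view: top edges (z=.245) outer corners
f=grab_frame('side')
for a,b in (((163,138),(254,134)),((122,316),(278,291))):
    P=plane(f,[a,b],.245);v=P[0]-P[1];print(np.degrees(np.arctan2(v[1],v[0])).round(1))
show();print(job_done())"
```

```text
t: 16.77
eef_pos: [0.537, 0.1305, 0.3267]
ee_rot: [0.62, 1.569, -2.577]
force: [0.5, 0.3, 0.2]
width: 0.0615
177.3
-176.3
t 16.825 p [0.5371 0.1305 0.3268] jaw 176.8 down [-0.001 -0.001 -1.   ] q [ 0.59  0.11 -0.09 -0.   -1.37 -0.65] F [ 0.7 -0.2  0.2] M [ 0.1  -0.06 -0.01] w 0.0615
the job is handed in; nothing more can be done
None
```

Both doors are standing open, about square to the cupboard's front, and the job was handed in at 16.8 s of the 53 s allowed. I gripped the latched door's handle from above, pulled it free of its catch and swung it wide. I let go and did the same with the covered door, then lifted clear.

- **Order:** the latched door was fully open before I touched the covered door, which still looked shut in the pictures taken until then.
- **Door angles:** square to the front would put both door edges at 176.2° in the final side picture. The covered door reads 177.3° and the latched door −176.3°, so they are about 1° and 7.5° off. That is roughly 1.55 and 1.7 rad, using hand-picked corners good to a few degrees. The gripper turned about 1.58 rad (latched) and 1.56 rad (covered), so the latched door's two values disagree by about 0.1 rad. Both doors are well past the required 1.2 rad.
- **Forces:** the readings I took after each move stayed below about 6 N. I did not sample during the moves, so the peak as the catch let go is not recorded.
- **Clear of everything:** the fingertips ended about 85 mm above the handle tops, and the force reading was near zero. I did not measure the doors' speed; the only sign that they were at rest is that they looked still and open in the last pictures.

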